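Sound a heater-block well and lock the depth gauge

TASK

Gently stand the bridge depth gauge flat on the heater block, centred over the empty front well. Lower its rod until the tip just touches the bottom of the well, pressing only lightly, then fold the cam lever shut so that the reading is locked while the tip still rests on the bottom. Leave the gauge standing there and do not disturb the sample bottle and the timer.

Things in the scene. Friction and masses are not known exactly. Their poses are not given: they have to be found in the camera images.
- heater: Dry-block heater, fixed: pale housing 190 x 172 x 82 mm, bare aluminium block (110 x 130 mm) on top, its face 96 mm above the worktop. Origin: centre of the underside; x to its back (control panel looks to -x), y along the panel, z up. A row of four 18 mm tube wells runs along y at x = +50 mm; three hold tubes rising about 30 mm above the block. The front well: see well_mouth.
- well_mouth (a point): Centre of the mouth of the single 19 mm round well in front of the tube row (heater x = -7 mm, y = 0), level with the block's flat top. Its flat bottom lies 47 to 65 mm below this point: it differs each time and is not measured for you. It is hard: touch it slowly (about 10 mm/s) and never with more than 20 N.
- gauge: Bridge depth gauge, loose, about 0.7 kg, standing on its foot. Origin: centre of the foot's flat underside, below the rod; z up. Foot 26 (x) x 110 (y) x 12 mm; on it a body x -13 to 13, y -16 to 12, z 12 to 52 mm, with an 18 mm collar up to z = 56 mm. An 8 mm square depth rod slides up and down through them at x = y = 0.
- depth_rod (a joint): How far the rod is pushed down, m. 0 (start): drawn up to its stop, tip 2 mm above the foot's underside; lifting by the knob then lifts the whole gauge. At most 0.075. The rod drags with about 2 N and stays where it is left while unlocked.
- knob (a point): Centre of the round black knob on top of the rod, 18 mm diameter, 12 mm high; 144 mm above the foot's underside with the rod drawn up, and sinks with the rod; with the tip on the bottom it is still 21 to 39 mm above the collar.
- lock_lever (a joint): Cam lever turning about an upright pin at gauge x 0, y 14 mm. 0: folded along the body to the gauge's -x, rod clamped. Start 0.75 to 0.95 rad: swung out to +y, rod free. Bites from 0.5 rad on, needs up to 0.2 N m to shut, stays where left. Squeezing it (by the part within 15 mm of the pin) against the body's flat -y face, 36 mm away when shut, shuts it without shoving the gauge.
- lever_end (a point): Free end of the cam lever: a flat steel bar 36 mm long from the pin, 5 mm thick, 12 mm high, this point 34 mm from the pin, at mid height 44 mm above the foot's underside.
- sample_bottle2: Small sample bottle, 38 x 75 mm, on the worktop. Origin: centre of the underside.
- timer: Bench timer, 72 x 72 x 19 mm, flat on the worktop. Origin: centre of the underside.
Not all that is in view belongs to the job. There is more than one size of the gauge; the one meant has the size given above.

How it is judged:
By the outcome, as a careful person would: the job done as asked, in the order asked, and still so for the second after the job is handed in, with the robot touching nothing.
It also fails if it takes over 58 s, if anything falls off the work surface, if the arm or the gripper's body presses on something with over 40 N, if the wrist force passes 120 N, or if a joint passes its speed limit or range.

ROBOT

A 6-joint arm with a two-finger parallel gripper is mounted at the origin on a cart in front of the work surface, level with it; the furniture and walls round the work are solid. World frame = base frame: x ahead of the robot, y to its left, z up, the work surface at z = 0. Lengths are in m, angles in rad, forces in N, time in s.
With the tool pointing down it reaches from about 0.35 to 0.975 m from the base axis. Payload 4.9 kg.
Tool frame: the origin (TCP) lies on the centre line of the jaws, within the pads' length; the fingertips stand ahead of it and the grasp point (between the pads) is the TCP (manip.tip_extent is the z of the fingertips in the tool frame, in m); z points along the fingers, y is the line along which they close (so a half turn about z gives the same grasp; the last joint's range is limited). The gripper opens to 85 mm and grips with 20 to 120 N. Pads are 22 mm wide; open, the fingers measure 114 mm over their backs; the gripper's body (76 mm by 85 mm) begins 54 mm behind the grasp point. The pads swing forward as they close: fully open they stand 13 mm farther back than shut.
Start: joints at [1.182, 0.053, 1.613, -0, 1.476, -0.119], TCP at [0.167, 0.602, 0.25] pointing down, gripper open.
Joint ranges: [-3.01, 3.01], [-1.01, 2.22], [0.06, 2.58], [-1.02, 4.17], [0.09, 2.62], [-3.14, 3.14]. Speed limits (rad/s): [2.57, 2.57, 3.14, 3.14, 3.14, 3.14].

INTERFACE

Orientations are given as a unit quaternion [w, x, y, z].
In Python, from plant import manip gives the robot as it stands. The module is installed in compiled form; this text tells all that it offers.
- The arm moves only by the shell command python3 -m crank 'ROWS'. ROWS is a JSON list of rows, 1 to 5 of them, each of 7 numbers: the opening from 0.0 (shut) to 1.0 (fully open), then dx, dy, dz in m, then a rotation vector rx, ry, rz in rad; each row shifts and turns the commanded pose from where the row before left it, along the tool's axes as they then stand; what a row does not reach is not made up. A row lasts 1/8 s, in which the tool goes at most 0.0625 m and 0.188 rad, less where a joint would pass 70% of its speed; a pose out of reach is approached as far as the arm can. The fingers move at their own pace and stop on an object; the grip force is fixed at half the most. Time passes only in rows, so rows that do not move let the fingers close. It prints the time, the measured TCP pose, the force, the opening and the grip force at its end.
- manip.state(): the state, without advancing time (a new reading comes with each control period).
- manip.grab_frame(name): name is "scene" or "top" or "wrist"; returns (picture, depth): 384x512x3 uint8, red, green, blue; 384x512 float32, m along the optical axis (not along the pixel's ray), 0 where there is no reading.
- manip.camera_params(name): a dict with "intrinsics" (3x3 intrinsics, pixels), "xyz" and "orientation" of the camera in the world. Camera axes: x right, y down, z forward; pixel columns grow to the right and rows downward; lengths in m; the calibration is good to about 2 mm. A picture is of the moment at which its call begins: read the wrist's pose just before it. camera_params takes no time and is no camera call; for the wrist camera it gives the pose at the moment of the call.
- manip.job_done(): hands the job in; it is judged then, once.
Trained networks look in the newest picture that a camera, given by its name, has taken for a name from the list of things; names that differ only in an ending like _2 or _b are one class to them, and where a whole thing is asked for, a point or a joint stands for the part that bears it (a point fixed in the world has none). Each returns a list of dicts, best first, with "conf" (0 to 1); they miss things now and then, are a little off and sometimes report something else, mostly with a low value. They report only what shows in the picture. A call takes as long as a camera call. They do not tell look-alikes from the thing itself.
- manip.look_for(camera, query): "extent" ([left, top, right, bottom] in pixels, round what is visible of it).
- manip.outline_of(camera, query): "region" (384x512 bool, what is visible of it) and "extent" ([left, top, right, bottom] in pixels, round what is visible of it).
- manip.mark_of(camera, query): "centre" ([row, column] in pixels: a listed point, or the origin of a listed thing).
The state is a dict: "time": time; "joint_pos": joint angles; "joint_vel": joint speeds; "joint_efforts": joint torques, N m; "tool_pos": TCP position; "tool_rot": TCP orientation; "contact_force": force on the tool from outside, world axes, zero at the start; "ft_torque": the same for the moment, N m; "gripper_width": opening from 0.0 (shut) to 1.0 (fully open); "grasp_force": force on a finger pad.
Only numpy, scipy, OpenCV 4.12 (cv2) and the standard library are available. Lean on these libraries where they do the work, as an engineer would, in place of code of your own. Each camera call takes 0.05 s, during which the arm holds its last target. There are 200 camera calls.

## Working session

There is one attempt and no reset: what is moved stays moved. The work goes in short steps, Python scripts to look and compute and a shell command to move; the robot and the scene stay as the last step left them, time stands still between calls to the robot, and variables do not carry over. Pictures are saved under pics/ and viewed, at most 10 in all, crops included, and the job is handed in when it is done.

```bash
mkdir -p pics
cat > h.py <<'E'
import numpy as np, cv2
from plant import manip
from scipy.spatial.transform import Rotation as R
def rot(q): return R.from_quat([q[1],q[2],q[3],q[0]]).as_matrix()
def cloud(d,c):
    K=np.array(c["intrinsics"]);v,u=np.mgrid[:384,:512]
    p=np.stack([(u-K[0,2])/K[0,0]*d,(v-K[1,2])/K[1,1]*d,d],-1)
    return p@rot(c["orientation"]).T+np.array(c["xyz"])
def px(P,c):
    K=np.array(c["intrinsics"]);q=(np.atleast_2d(P)-np.array(c["xyz"]))@rot(c["orientation"])
    q=q@K.T;return q[:,:2]/q[:,2:]
def grab(n,f=None):
    c=manip.camera_params(n);p,d=manip.grab_frame(n)
    if f: cv2.imwrite(f,p[:,:,::-1])
    return p,d,c,cloud(d,c)
E
python3 - <<'E'
from h import *
print(manip.state(), manip.tip_extent)
ims=[]
for n in ["scene","top"]:
    p,d,c,W=grab(n); ims.append(p); np.savez(f"{n}.npz",p=p,d=d,W=W)
    print(n,c["xyz"],np.round(rot(c["orientation"]),2).tolist())
    for q in ["gauge","heater","sample_bottle2","timer"]:
        for r in manip.look_for(n,q)[:3]:
            l,t,rr,b=[int(x) for x in r["extent"]]
            print(q,round(r["conf"],2),(l,t,rr,b),np.round(W[(t+b)//2,(l+rr)//2],3))
    for q in ["knob","lever_end","well_mouth"]:
        for r in manip.mark_of(n,q)[:3]:
            v,u=[int(round(x)) for x in r["centre"]]
            print(q,round(r["conf"],2),(u,v),np.round(W[v,u],3))
cv2.imwrite("pics/scene.png",ims[0][:,:,::-1]); cv2.imwrite("pics/top.png",ims[1][:,:,::-1])
E
```

```text
{'time': 0.0, 'joint_pos': array([ 1.18197124e+00,  5.33333365e-02,  1.61428862e+00, -3.13224868e-05,
        1.47599036e+00, -1.19025663e-01]), 'joint_vel': array([ 0.0004318 , -0.00149729, -0.00129977,  0.00203913,  0.00015996,
        0.00058025]), 'joint_efforts': array([ 4.92965264e-04, -3.93686628e+01, -3.70173705e+01, -9.13578810e-05,
        7.24778758e-03, -3.52950522e-06]), 'tool_pos': array([0.16638754, 0.60184268, 0.24908077]), 'tool_rot': array([-2.38585174e-04,  1.34489382e-01,  9.90914520e-01, -9.81364553e-04]), 'contact_force': array([-0.45398518,  0.2977347 ,  0.40248284]), 'ft_torque': array([ 0.00598772, -0.02169423,  0.0219782 ]), 'grasp_force': 0.0, 'gripper_width': 1.002502477000194} 0.019
scene [ 0.22091716 -0.62710414  0.64317991] [[0.88, -0.31, 0.37], [-0.48, -0.54, 0.69], [-0.02, -0.78, -0.62]]
gauge 0.82 (239, 251, 263, 330) [ 0.415 -0.244  0.053]
gauge 0.65 (175, 140, 202, 175) [0.496 0.329 0.   ]
heater 0.59 (200, 152, 294, 229) [ 0.533 -0.004  0.084]
sample_bottle2 0.98 (313, 219, 332, 247) [ 0.625 -0.188  0.053]
timer 0.82 (322, 269, 357, 306) [ 0.586 -
[... 157 characters left out ...]
h 0.69 (243, 170) [0.559 0.066 0.09 ]
top [ 0.4106878  -0.02547086  1.09747022] [[-0.02, -0.99, 0.12], [-1.0, 0.02, 0.02], [-0.02, -0.12, -0.99]]
gauge 0.89 (323, 228, 366, 247) [ 0.422 -0.226  0.05 ]
gauge 0.66 (149, 206, 167, 239) [0.47  0.247 0.037]
heater 0.79 (191, 142, 267, 229) [0.561 0.062 0.047]
sample_bottle2 0.75 (311, 147, 324, 170) [ 0.623 -0.164  0.063]
timer 0.97 (347, 160, 378, 186) [ 0.589 -0.287  0.017]
knob 0.45 (150, 222) [0.467 0.25  0.103]
knob 0.38 (357, 238) [ 0.418 -0.236  0.148]
lever_end 0.61 (234, 187) [0.549 0.046 0.094]
lever_end 0.51 (333, 238) [ 0.42  -0.198  0.053]
lever_end 0.47 (314, 160) [ 0.621 -0.158  0.049]
well_mouth 0.56 (228, 186) [0.559 0.065 0.045]
```

Run:
```python
import cv2
t=cv2.imread("pics/top.png");s=cv2.imread("pics/scene.png")
a=cv2.resize(t[130:270,140:390],(800,448),interpolation=2)
cv2.imwrite("pics/tc.png",a)
b=cv2.resize(s[120:345,160:370],(560,600),interpolation=2);cv2.imwrite("pics/sc.png",b)
```

```text
(no output)
```

View pics/tc.png

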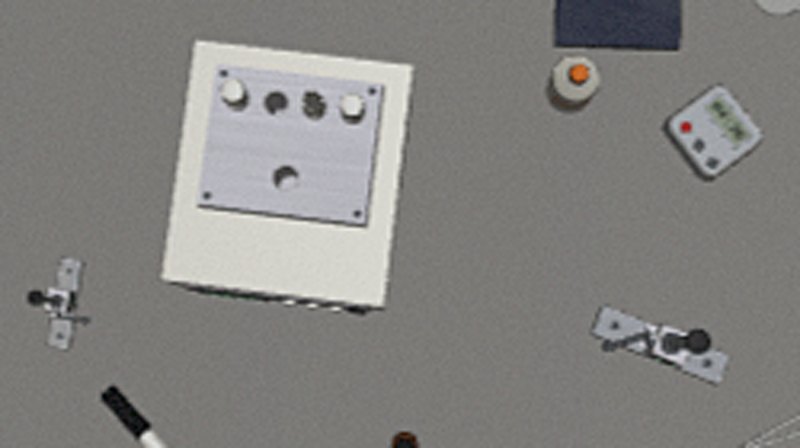

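View pics/sc.png

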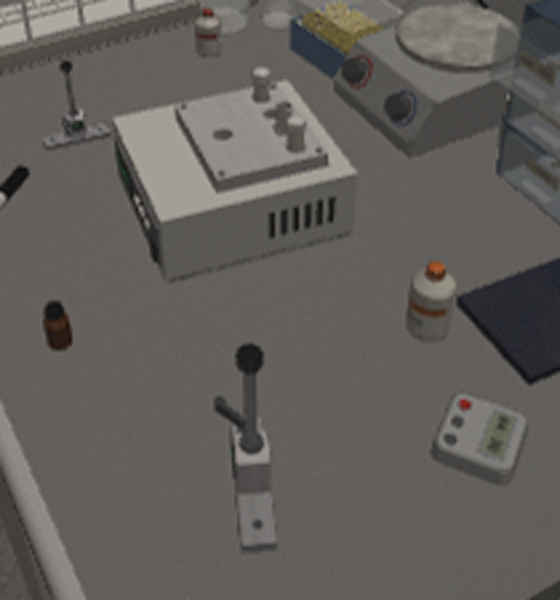

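The big gauge meant is at about (0.42, -0.24), top crop (660,345), with its lever toward the left end of the foot (gauge +y is roughly world +y). The small look-alike is at the left, top crop (60,300). The front well shows at top crop (287,178) on the block. Next I move above the well to measure it with the wrist camera.

```bash
python3 -m crank '[[1,-0.0425,-0.0394,-0.0091,0,0,0],[1,-0.0425,-0.0394,-0.0091,0,0,0],[1,-0.0425,-0.0394,-0.0091,0,0,0],[1,-0.0425,-0.0394,-0.0091,0,0,0],[1,-0.0425,-0.0394,-0.0091,0,0,0]]'
python3 -m crank '[[1,-0.0425,-0.0394,-0.0091,0,0,0],[1,-0.0425,-0.0394,-0.0091,0,0,0],[1,-0.0425,-0.0394,-0.0091,0,0,0],[1,-0.0425,-0.0394,-0.0091,0,0,0],[1,-0.0425,-0.0394,-0.0091,0,0,0]]'
python3 -m crank '[[1,-0.0425,-0.0394,-0.0091,0,0,-0.15],[1,0,0,0,0,0,0],[1,0,0,0,0,0,0]]'
python3 - <<'E'
from h import *
p,d,c,W=grab("wrist","pics/w1.png")
s=manip.state();print(s["tool_pos"],s["tool_rot"],s["contact_force"]);np.savez("w1.npz",p=p,d=d,W=W)
print(c["xyz"],np.round(rot(c["orientation"]),3).tolist(),c["intrinsics"])
for r in manip.mark_of("wrist","well_mouth"): print(r)
b=W[(W[...,2]>.091)&(W[...,2]<.101)]
r=cv2.minAreaRect(b[:,:2].astype(np.float32)*1000);print("block",r,np.median(b[:,2]))
T=np.load("top.npz")["W"]
b=T[(T[...,2]>.091)&(T[...,2]<.101)&(abs(T[...,0]-.56)<.1)&(abs(T[...,1]-.05)<.12)]
print("top block",cv2.minAreaRect(b[:,:2].astype(np.float32)*1000),np.median(b[:,2]))
E
```

```text
time: 1.42
tool_pos: [0.3195, 0.3543, 0.2963]
tool_rot: [0.0, 0.134, 0.991, 0.0]
contact_force: [2.0, 0.2, 0.8]
gripper_width: 1.001
grasp_force: 0.0
time: 2.05
tool_pos: [0.4719, 0.1075, 0.342]
tool_rot: [0.001, 0.135, 0.991, 0.0]
contact_force: [0.4, -0.4, 0.4]
gripper_width: 0.998
grasp_force: 0.0
time: 2.42
tool_pos: [0.5014, 0.0602, 0.3502]
tool_rot: [-0.0, 0.06, 0.998, 0.0]
contact_force: [-0.6, 0.9, -0.5]
gripper_width: 1.0
grasp_force: 0.0
[0.50120524 0.06074598 0.35015942] [-2.61953307e-04  5.98017405e-02  9.98210227e-01  1.62632764e-04] [-0.4701673  -0.86764847 -0.80844859]
[0.41882494 0.07067455 0.47426489] [[0.12, 0.94, 0.32], [0.993, -0.114, -0.038], [0.001, 0.323, -0.947]] [[333.59000083   0.         257.70962052]
 [  0.         333.59000083 187.16151995]
 [  0.           0.           1.        ]]
{'centre': [193.4, 261.3], 'conf': 0.87}
{'centre': [173.2, 258.1], 'conf': 0.19}
block ((684.2916870117188, 109.81951904296875), (375.9832763671875, 501.70452880859375), 12.773834228515625) 0.09618455577991902
top block ((579.9676513671875, 55.69889831542969), (130.1605224609375, 110.76715850830078), 81.86135864257812) 0.09603895532318685
```

View pics/w1.png

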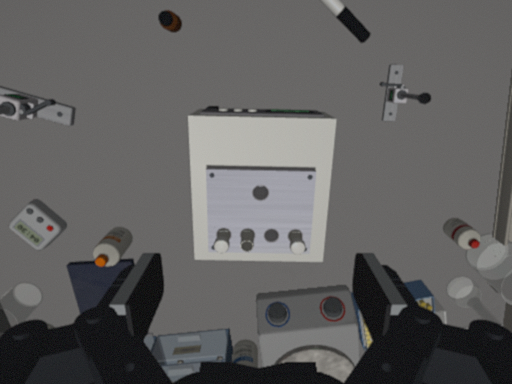

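The wrist picture shows the well at (261,193), the block (208-315, 167-253), and the gauge at the upper left (knob about (12,107), lever end about (52,100)). Next come accurate fits.

Run:
```python
from h import *
def ray(u,v,c,z):
    K=np.array(c["intrinsics"]);r=rot(c["orientation"])@[(u-K[0,2])/K[0,0],(v-K[1,2])/K[1,1],1]
    o=np.array(c["xyz"]);return o+r*(z-o[2])/r[2]
def fit(W,n):
    m=(W[...,2]>.092)&(W[...,2]<.100)&(abs(W[...,0]-.57)<.09)&(abs(W[...,1]-.057)<.1)
    m=m.astype(np.uint8);k,l,st,_=cv2.connectedComponentsWithStats(m);i=1+st[1:,4].argmax()
    b=W[l==i][:,:2].astype(np.float32)*1000;(cx,cy),(w,h),a=cv2.minAreaRect(b)
    print(n,"block",cx,cy,w,h,a)
c=manip.camera_params("wrist")
w=np.load("w1.npz");fit(w["W"],"wrist");print("net",ray(261.3,193.4,c,.096))
for n,cam,(x,y),s in [("w1.npz",c,(261,193),16),("top.npz",manip.camera_params("top"),(229,186),8)]:
    z=np.load(n);fit(z["W"],n)
    g=cv2.cvtColor(z["p"],cv2.COLOR_RGB2GRAY)[y-s:y+s,x-s:x+s].astype(float)
    zz=z["W"][y-s:y+s,x-s:x+s,2]
    m=(g<np.median(g)*.85)
    k,l,st,ce=cv2.connectedComponentsWithStats(m.astype(np.uint8));i=l[s-4:s+5,s-4:s+5].max() 
    i=1+st[1:,4].argmax();L,T,Wd,H=st[i,:4]
    print(n,"dark",L+x-s,T+y-s,Wd,H,"->",ray(L+x-s+(Wd-1)/2,T+y-s+(H-1)/2,cam,.096))
# gauge from top
T=np.load("top.npz")["W"]
R0=(abs(T[...,0]-.42)<.09)&(abs(T[...,1]+.24)<.09)
f=T[R0&(T[...,2]>.006)&(T[...,2]<.02)];print("foot",cv2.minAreaRect(f[:,:2].astype(np.float32)*1000),len(f))
kk=T[R0&(T[...,2]>.13)];print("knob",kk.mean(0),kk.max(0),kk.min(0),len(kk))
```

```text
wrist block 580.8515014648438 53.61724090576172 130.33807373046875 110.99649810791016 81.89116668701172
net [0.55495645 0.05968558 0.096     ]
w1.npz block 580.8515014648438 53.61724090576172 130.33807373046875 110.99649810791016 81.89116668701172
w1.npz dark 252 185 17 16 -> [0.55362635 0.05826281 0.096     ]
top.npz block 579.9676513671875 55.69889831542969 130.1605224609375 110.76715850830078 81.86135864257812
top.npz dark 225 182 9 7 -> [0.55391844 0.05794484 0.096     ]
foot ((396.89300537109375, -255.89859008789062), (122.88602447509766, 139.97169494628906), 3.3485891819000244) 272
knob [ 0.42165703 -0.23663845  0.14887566] [ 0.4295443  -0.22831783  0.15400044] [ 0.41342749 -0.2450693   0.14100775] 56
```

```bash
python3 -m crank '[[1,0.0073,-0.0506,0.0133,0,0,0],[1,0.0073,-0.0506,0.0133,0,0,0],[1,0.0073,-0.0506,0.0133,0,0,0],[1,0.0073,-0.0506,0.0133,0,0,0],[1,0.0073,-0.0506,0.0133,0,0,0]]'
python3 -m crank '[[1,0.0073,-0.0506,0.0133,0,0,0],[1,0,0,0,0,0,0.14],[1,0,0,0,0,0,0.14],[1,0,0,0,0,0,0],[1,0,0,0,0,0,0]]'
python3 - <<'E'
from h import *
p,d,c,W=grab("wrist","pics/w2.png")
s=manip.state();print(s["tool_pos"],s["tool_rot"]);np.savez("w2.npz",p=p,d=d,W=W,c=c["xyz"],o=c["orientation"])
for q in ["knob","lever_end","gauge"]:
  for r in manip.mark_of("wrist",q)[:2]: print(q,r,W[int(r["centre"][0]),int(r["centre"][1])])
R0=(abs(W[...,0]-.42)<.09)&(abs(W[...,1]+.24)<.09)
f=W[R0&(W[...,2]>.009)&(W[...,2]<.016)];print("foot",cv2.minAreaRect(f[:,:2].astype(np.float32)*1000),len(f))
kk=W[R0&(W[...,2]>.135)&(W[...,2]<.16)];print("knob",kk.mean(0),kk.max(0),kk.min(0),len(kk))
E
```

```text
time: 3.15
tool_pos: [0.4347, -0.1867, 0.2836]
tool_rot: [0.0, 0.059, 0.998, -0.0]
contact_force: [0.4, 0.3, 0.9]
gripper_width: 1.004
grasp_force: 0.0
time: 3.78
tool_pos: [0.4221, -0.2353, 0.2706]
tool_rot: [0.0, 0.197, 0.98, -0.0]
contact_force: [0.6, -0.3, -0.9]
gripper_width: 0.993
grasp_force: 0.0
[ 0.42209105 -0.23543004  0.27067315] [ 8.84760351e-05  1.97198972e-01  9.80363481e-01 -4.38531541e-05]
knob {'centre': [188.4, 252.6], 'conf': 0.87} [ 0.42128828 -0.23912976  0.15014094]
lever_end {'centre': [142.3, 294.0], 'conf': 0.85} [ 0.42265229 -0.19383809  0.04971336]
foot ((402.26898193359375, -264.6050720214844), (173.27243041992188, 52.67453384399414), 51.17249298095703) 1272
knob [ 0.42095005 -0.23928408  0.14928842] [ 0.43089619 -0.23065701  0.15200385] [ 0.41293548 -0.24930454  0.13943816] 460
```

View pics/w2.png

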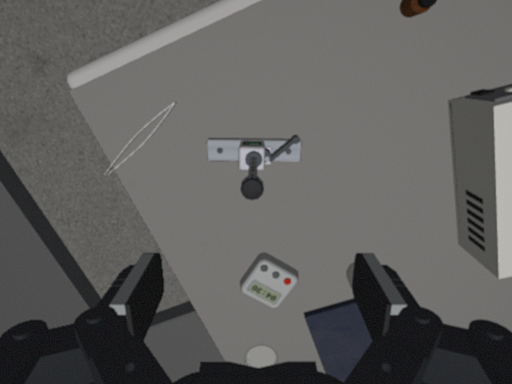

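The wrist picture shows the gauge foot almost level in the image (208-300, row 150), knob at (252,188), lever end at (295,140). I'll refine its yaw and then descend.

Run:
```python
from h import *
z=np.load("w2.npz");W=z["W"];v,u=np.mgrid[:384,:512]
m=(W[...,2]>.008)&(W[...,2]<.016)&(abs(v-152)<22)&(abs(u-254)<55)
k,l,st,_=cv2.connectedComponentsWithStats(cv2.dilate(m.astype(np.uint8),np.ones((3,3))))
f=W[m&np.isin(l,[i for i in range(1,k) if st[i,4]>60])]
print(len(f),cv2.minAreaRect(f[:,:2].astype(np.float32)*1000))
s=manip.state();Rt=rot(s["tool_rot"]);print(np.round(Rt,3).tolist())
for k in [(.421,-.2390,.144),(.4213,-.238,.144)]: print(np.round(Rt.T@(np.array(k)-s["tool_pos"]),4))
```

```text
1257 ((421.9913330078125, -239.94863891601562), (109.93746948242188, 25.6949520111084), 66.33519744873047)
[[-0.922, 0.388, 0.0], [0.388, 0.922, -0.0], [-0.0, -0.0, -1.0]]
[-0.0003 -0.0033  0.1267]
[-0.0002 -0.0023  0.1267]
```

```bash
python3 -m crank '[[1,0,-0.0033,0.042,0,0,0.015],[1,0,0,0.042,0,0,0],[1,0,0,0.0427,0,0,0],[1,0,0,0,0,0,0],[0.3,0,0,0,0,0,0]]'
python3 -m crank '[[0,0,0,0,0,0,0],[0,0,0,0,0,0,0],[0,0,0,0,0,0,0],[0,0,0,0,0,0,0]]'
python3 - <<'E'
from h import *
s=manip.state();print(s["tool_pos"],s["contact_force"],s["ft_torque"],s["grasp_force"],s["gripper_width"]*85)
E
```

```text
time: 4.6
tool_pos: [0.4214, -0.2398, 0.1457]
tool_rot: [0.001, 0.206, 0.979, -0.001]
contact_force: [0.3, -1.0, 0.5]
gripper_width: 0.816
grasp_force: 0.0
time: 5.1
tool_pos: [0.4209, -0.2397, 0.1447]
tool_rot: [0.001, 0.206, 0.979, -0.001]
contact_force: [0.8, -0.4, 0.9]
gripper_width: 0.179
grasp_force: 58.4
[ 0.42093904 -0.23973175  0.14467734] [ 0.75495769 -0.39074726  0.9360288 ] [-0.25952828  0.05786553  0.01240967] 58.39621424674988 15.178490166598507
```

```bash
python3 -m crank '[[0,0,0,-0.01,0,0,0],[0,0,0,-0.03,0,0,0],[0,0,0,-0.04,0,0,0],[0,0,0,-0.035,0,0,0],[0,0,0,-0.015,0,0,0]]'
python3 - <<'E'
from h import *
s=manip.state();Rt=rot(s["tool_rot"]);print(s["tool_pos"],s["contact_force"],s["gripper_width"])
print(np.round(Rt,4).tolist(), np.round(Rt.T@(np.array([.5543,.0585,.275])-s["tool_pos"]),4))
p,d,c,W=grab("wrist","pics/w3.png")
E
```

```text
time: 5.72
tool_pos: [0.4206, -0.2391, 0.2751]
tool_rot: [0.0, 0.206, 0.979, -0.0]
contact_force: [0.5, -0.0, -7.8]
gripper_width: 0.183
grasp_force: 59.7
[ 0.42064396 -0.23907235  0.27509385] [ 0.4598591  -0.02742739 -7.75568377] 0.18328634779421607
[[-0.9152, 0.4029, 0.0007], [0.4029, 0.9152, -0.0003], [-0.0008, 0.0, -1.0]] [-2.400e-03  3.262e-01  1.000e-04]
```

View pics/w3.png

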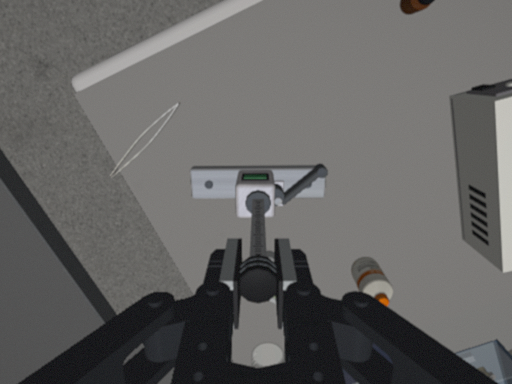

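The gauge hangs straight from the knob (knob at (258,280), foot from (192,180) to (326,180)). Carrying it over.

```bash
python3 -m crank '[[0,0,0.015,0,0,0,0],[0,0,0.03,0,0,0,0],[0,-0.0006,0.04,0,0,0,0],[0,-0.0006,0.045,0,0,0,0],[0,-0.0006,0.045,0,0,0,0]]'
python3 -m crank '[[0,-0.0006,0.045,0,0,0,0],[0,0,0.04,0,0,0,0],[0,0,0.03,0,0,0,0],[0,0,0.02,0,0,0,0],[0,0,0.016,0,0,0,0]]'
python3 -m crank '[[0,0,0,0,0,0,-0.05],[0,0,0,0,0,0,-0.09],[0,0,0,0,0,0,-0.08],[0,0,0,0,0,0,-0.05],[0,0,0,0,0,0,0]]'
cat > fit.py <<'E'
from h import *
import sys
def fit(zlo,zhi,r=.075):
    p,d,c,W=grab("wrist",sys.argv[1] if len(sys.argv)>1 else None)
    s=manip.state();t=s["tool_pos"]
    Rt=rot(s["tool_rot"])
    q=(W-t)@Rt
    m=(W[...,2]>zlo)&(W[...,2]<zhi)&(abs(q[...,0])<.04)&(abs(q[...,1])<r)
    k,l,st,_=cv2.connectedComponentsWithStats(cv2.dilate(m.astype(np.uint8),np.ones((3,3))))
    f=W[m&np.isin(l,[i for i in range(1,k) if st[i,4]>60])]
    print("foot",len(f),cv2.minAreaRect(f[:,:2].astype(np.float32)*1000),"z",np.median(f[:,2]),f[:,2].std())
    print("tcp",np.round(t,4),"F",np.round(s["contact_force"],2),"T",np.round(s["ft_torque"],3),"yaw",-np.arctan2(Rt[0,1],Rt[1,1]),"down",np.round(Rt[:,2],4))
    return W,s
E
python3 - <<'E'
from fit import *
fit(.135,.150)
for a in (.5543,.0585,.24),: 
    s=manip.state();print(np.round(rot(s["tool_rot"]).T@(np.array(a)-s["tool_pos"]),4))
E
```

```text
time: 6.4
tool_pos: [0.492, -0.077, 0.2708]
tool_rot: [-0.003, 0.206, 0.979, 0.001]
contact_force: [0.6, -0.4, -6.8]
gripper_width: 0.181
grasp_force: 59.5
time: 7.02
tool_pos: [0.5537, 0.0593, 0.2721]
tool_rot: [-0.002, 0.206, 0.979, -0.0]
contact_force: [-0.1, -0.8, -7.4]
gripper_width: 0.181
grasp_force: 59.5
time: 7.65
tool_pos: [0.554, 0.058, 0.2734]
tool_rot: [-0.0, 0.073, 0.997, -0.0]
contact_force: [0.1, -0.5, -7.2]
gripper_width: 0.182
grasp_force: 59.5
foot 2532 ((554.84765625, 58.28963088989258), (109.89414978027344, 26.665828704833984), 82.68763732910156) z 0.14019059541086165 0.001623385278167713
tcp [0.554  0.058  0.2734] F [-0.08  0.37 -7.65] T [-0.059  0.029  0.057] yaw -0.14631939068344232 down [-9.e-04 -1.e-04 -1.e+00]
[-0.0003  0.0005  0.0334]
```

```bash
python3 -m crank '[[0,-0.0003,0.0004,0.007,0,0,0.012],[0,0,0,0.009,0,0,0],[0,0,0,0.007,0,0,0],[0,0,0,0.003,0,0,0],[0,0,0,0,0,0,0]]'
python3 - <<'E'
from fit import *
fit(.107,.121)
E
```

```text
time: 8.32
tool_pos: [0.5544, 0.0585, 0.2475]
tool_rot: [-0.0, 0.078, 0.997, -0.0]
contact_force: [-0.7, 0.2, -7.1]
gripper_width: 0.182
grasp_force: 59.5
foot 2579 ((555.4420166015625, 58.72932052612305), (109.98365020751953, 26.21129035949707), 81.72838592529297) z 0.11428726885485885 0.0016661001318027293
tcp [0.5546 0.0586 0.248 ] F [ 0.22  0.05 -7.62] T [-0.023 -0.014  0.036] yaw -0.15679908469887985 down [ 1.e-04 -0.e+00 -1.e+00]
```

```bash
python3 -m crank '[[0,0.0005,0,0.002,0,0,0],[0,0,0,0.002,0,0,0],[0,0,0,0.001,0,0,0],[0,0,0,0.0007,0,0,0],[0,0,0,0,0,0,0]]'; python3 -m crank '[[0,0,0,0.0007,0,0,0],[0,0,0,0,0,0,0]]'
```

```text
time: 9.0
tool_pos: [0.554, 0.0586, 0.2422]
tool_rot: [-0.0, 0.078, 0.997, 0.0]
contact_force: [0.4, 0.6, -6.9]
gripper_width: 0.18
grasp_force: 59.5
time: 9.25
tool_pos: [0.554, 0.0586, 0.2415]
tool_rot: [-0.0, 0.078, 0.997, -0.0]
contact_force: [-0.1, 0.6, -6.6]
gripper_width: 0.18
grasp_force: 59.5
```

```bash
python3 -m crank '[[0,0,0,0.0006,0,0,0],[0,0,0,0,0,0,0]]'; python3 -m crank '[[0,0,0,0.0006,0,0,0],[0,0,0,0,0,0,0]]'; python3 -m crank '[[0,0,0,0.0006,0,0,0],[0,0,0,0,0,0,0]]'
```

```text
time: 9.5
tool_pos: [0.5543, 0.0586, 0.2414]
tool_rot: [0.0, 0.078, 0.997, -0.0]
contact_force: [-0.7, -0.3, -5.2]
gripper_width: 0.179
grasp_force: 59.6
time: 9.75
tool_pos: [0.5545, 0.0586, 0.2414]
tool_rot: [0.001, 0.078, 0.997, -0.0]
contact_force: [0.1, -0.1, -0.4]
gripper_width: 0.186
grasp_force: 59.8
time: 10.0
tool_pos: [0.5545, 0.0586, 0.2407]
tool_rot: [0.001, 0.078, 0.997, -0.0]
contact_force: [-0.6, -0.0, 1.3]
gripper_width: 0.185
grasp_force: 60.0
```

```bash
python3 - pics/w4.png <<'E'
from fit import *
fit(.102,.114)
E
```

```text
foot 2545 ((555.0485229492188, 58.726112365722656), (109.99746704101562, 26.337936401367188), 81.02094268798828) z 0.10830631211790037 0.0014181448661398578
tcp [0.5544 0.0586 0.2405] F [-1.23 -0.53  1.4 ] T [-0.073  0.034 -0.031] yaw -0.1567850396810445 down [ 1.3e-03 -1.0e-04 -1.0e+00]
```

View pics/w4.png

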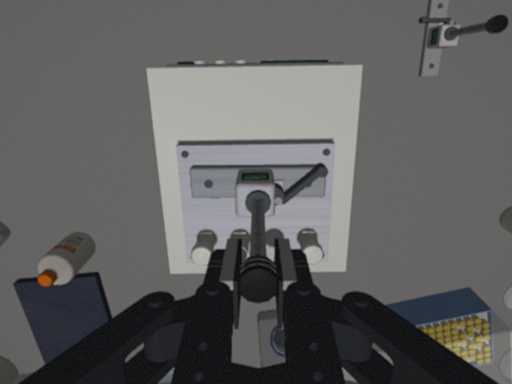

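The gauge stands flat on the block with the foot aligned, (190-326, row 182) within the block (178-335). Lowering the rod.

```bash
python3 -m crank '[[0,0,0,0.002,0,0,0],[0,0,0,0.002,0,0,0],[0,0,0,0.002,0,0,0],[0,0,0,0.002,0,0,0],[0,0,0,0.002,0,0,0]]'; python3 -m crank '[[0,0,0,0.004,0,0,0],[0,0,0,0.004,0,0,0],[0,0,0,0.004,0,0,0],[0,0,0,0.004,0,0,0],[0,0,0,0,0,0,0]]'
```

```text
time: 10.68
tool_pos: [0.554, 0.0586, 0.2295]
tool_rot: [-0.0, 0.078, 0.997, 0.0]
contact_force: [-0.9, -1.4, 1.6]
gripper_width: 0.181
grasp_force: 60.1
time: 11.3
tool_pos: [0.5538, 0.0587, 0.2128]
tool_rot: [-0.0, 0.078, 0.997, 0.0]
contact_force: [0.1, -0.1, -1.9]
gripper_width: 0.176
grasp_force: 60.0
```

```bash
python3 -m crank '[[0,0,0,0.004,0,0,0],[0,0,0,0.004,0,0,0],[0,0,0,0.004,0,0,0],[0,0,0,0.003,0,0,0],[0,0,0,0,0,0,0]]'; python3 -m crank '[[0,0,0,0.001,0,0,0],[0,0,0,0.001,0,0,0],[0,0,0,0.001,0,0,0],[0,0,0,0.001,0,0,0],[0,0,0,0.001,0,0,0]]'
```

```text
time: 11.92
tool_pos: [0.5539, 0.0586, 0.198]
tool_rot: [-0.0, 0.078, 0.997, 0.0]
contact_force: [0.8, -0.6, -1.8]
gripper_width: 0.181
grasp_force: 60.1
time: 12.55
tool_pos: [0.554, 0.0586, 0.1937]
tool_rot: [0.0, 0.078, 0.997, 0.0]
contact_force: [-0.5, 0.0, 1.1]
gripper_width: 0.182
grasp_force: 60.1
```

```bash
cat > ok.py <<'E'
from plant import manip
import sys
s=manip.state();f=s["contact_force"][2];print(round(s["tool_pos"][2],4),round(f,2));sys.exit(f>4)
E
ok(){ python3 ok.py; }; c="python3 -m crank"
$c '[[0,0,0,0.001,0,0,0]]' >/dev/null && ok && $c '[[0,0,0,0.001,0,0,0]]'>/dev/null && ok && $c '[[0,0,0,0.001,0,0,0]]'>/dev/null && ok && $c '[[0,0,0,0.001,0,0,0]]'>/dev/null && ok && $c '[[0,0,0,0.001,0,0,0]]'>/dev/null && ok && $c '[[0,0,0,0.001,0,0,0]]'>/dev/null && ok && $c '[[0,0,0,0.001,0,0,0]]'>/dev/null && ok
```

```text
0.1927 1.67False
```

```bash
sed -i 's/sys.exit(f>4)/sys.exit(int(f>4))/' ok.py
ok(){ python3 ok.py; }; c="python3 -m crank"
$c '[[0,0,0,0.001,0,0,0]]' >/dev/null && ok && $c '[[0,0,0,0.001,0,0,0]]'>/dev/null && ok && $c '[[0,0,0,0.001,0,0,0]]'>/dev/null && ok && $c '[[0,0,0,0.001,0,0,0]]'>/dev/null && ok && $c '[[0,0,0,0.001,0,0,0]]'>/dev/null && ok && $c '[[0,0,0,0.001,0,0,0]]'>/dev/null && ok && $c '[[0,0,0,0.001,0,0,0]]'>/dev/null && ok
```

```text
0.1916 1.41
0.1906 1.99
0.1897 1.38
0.1887 5.13
```

```bash
ok(){ python3 ok.py; }; c="python3 -m crank"
ok && $c '[[0,0,0,0.001,0,0,0]]' >/dev/null && ok && $c '[[0,0,0,0.001,0,0,0]]'>/dev/null && ok && $c '[[0,0,0,0.001,0,0,0]]'>/dev/null && ok && $c '[[0,0,0,0.001,0,0,0]]'>/dev/null && ok && $c '[[0,0,0,0.001,0,0,0]]'>/dev/null && ok && $c '[[0,0,0,0.001,0,0,0]]'>/dev/null && ok && $c '[[0,0,0,0.001,0,0,0]]'>/dev/null && ok
```

```text
0.1887 5.13
```

```bash
python3 -m crank '[[0,0,0,0,0,0,0],[0,0,0,0,0,0,0]]';python3 -m crank '[[0,0,0,0.0005,0,0,0],[0,0,0,0,0,0,0]]'
```

```text
time: 13.42
tool_pos: [0.5541, 0.0586, 0.1887]
tool_rot: [0.0, 0.078, 0.997, 0.0]
contact_force: [-0.1, 0.1, 0.9]
gripper_width: 0.178
grasp_force: 60.3
time: 13.68
tool_pos: [0.5542, 0.0586, 0.1887]
tool_rot: [0.0, 0.078, 0.997, -0.0]
contact_force: [-1.4, 0.7, 4.5]
gripper_width: 0.182
grasp_force: 60.3
```

```bash
python3 -m crank '[[0,0,0,0.0003,0,0,0],[0,0,0,0,0,0,0]]';python3 -m crank '[[0,0,0,0,0,0,0],[0,0,0,0,0,0,0]]'
python3 - <<'E'
from fit import *
fit(.102,.114)
E
```

```text
time: 13.92
tool_pos: [0.5543, 0.0586, 0.1887]
tool_rot: [0.0, 0.078, 0.997, -0.0]
contact_force: [-1.4, -0.3, 6.2]
gripper_width: 0.183
grasp_force: 60.4
time: 14.18
tool_pos: [0.5543, 0.0586, 0.1887]
tool_rot: [0.0, 0.078, 0.997, -0.0]
contact_force: [-2.5, -0.2, 5.7]
gripper_width: 0.18
grasp_force: 60.4
foot 3815 ((555.1239013671875, 58.848060607910156), (110.03948211669922, 26.287046432495117), 81.55326080322266) z 0.1082266222571669 0.001531700633908494
tcp [0.5543 0.0586 0.1887] F [-2.56 -0.45  5.49] T [-0.051  0.341  0.015] yaw -0.1567969925756368 down [ 8.e-04 -1.e-04 -1.e+00]
```

```bash
python3 -m crank '[[1,0,0,0,0,0,0],[1,0,0,0,0,0,0],[1,0,0,0,0,0,0],[1,0,0,0,0,0,0],[1,0,0,0,0,0,0]]'; python3 -m crank '[[1,0,0,0,0,-0.15,0],[1,0,0,0,0,-0.15,0],[1,0,0,0,0,0,0]]'
cat > g.py <<'E'
from fit import *
G=np.array([.5547,.0587,.096]);Y=-.147
RG=R.from_euler("z",Y).as_matrix()
def delta(p):
    s=manip.state();t=G+RG@(np.array(p)/1000)
    print("gauge-frame tcp mm",np.round(RG.T@(s["tool_pos"]-G)*1000,1),"delta",np.round(rot(s["tool_rot"]).T@(t-s["tool_pos"]),4),"w",s["gripper_width"],"F",np.round(s["contact_force"],1),"T",np.round(s["ft_torque"],2))
E
python3 - <<'E'
from g import *
W,s=fit(.102,.114)
q=(W-G)@RG*1000
m=(q[...,2]>44)&(q[...,2]<53)&(q[...,1]>22)&(q[...,1]<44)&(q[...,0]>-40)&(q[...,0]<0)
print("lever pts",m.sum(),q[m].mean(0),q[m].min(0),q[m].max(0))
m=(q[...,2]>80)&(q[...,2]<110)&(abs(q[...,0])<14)&(abs(q[...,1])<14);print("knob",m.sum(),q[m].mean(0),q[m].max(0))
delta([-4,4,48])
E
```

```text
time: 14.85
tool_pos: [0.554, 0.0586, 0.1878]
tool_rot: [-0.0, 0.078, 0.997, -0.0]
contact_force: [-0.2, -0.2, -0.1]
gripper_width: 1.0
grasp_force: 0.0
time: 15.22
tool_pos: [0.5519, 0.059, 0.1865]
tool_rot: [0.147, 0.077, 0.986, -0.012]
contact_force: [-0.8, 1.0, -0.2]
gripper_width: 1.0
grasp_force: 0.0
foot 5382 ((576.8908081054688, 55.35441207885742), (109.89144897460938, 71.48969268798828), 81.31694030761719) z 0.10821732501086344 0.002078608759667786
tcp [0.5532 0.0588 0.1876] F [-0.13  0.39  0.24] T [ 0.003  0.089 -0.011] yaw -0.15643132410201557 down [ 0.2898 -0.0458 -0.956 ]
lever pts 740 [-13.058393    33.52433872  48.54528594] [-23.95727628  22.04018892  44.007323  ] [-0.30030128 43.96248877 51.48546415]
knob 1710 [-3.06359218  0.36161924 94.32039002] [ 9.25208947  9.65086672 99.04775646]
gauge-frame tcp mm [-1.5 -0.1 91.6] delta [0.0152 0.0041 0.041 ] w 0.9999454042612963 F [-0.1  0.4  0.2] T [ 0.    0.09 -0.01]
```

```bash
python3 -m crank '[[1,0.005,0.0081,0,0,0,0],[1,0.005,0,0.014,0,0,0],[1,0.0052,0,0.014,0,0,0],[1,0,0,0.013,0,0,0],[1,0,0,0,0,0,0]]'
python3 - pics/w5.png <<'E'
from g import *
fit(.102,.114)
delta([-4,8,48])
E
```

```text
time: 15.9
tool_pos: [0.5521, 0.0668, 0.1419]
tool_rot: [0.147, 0.078, 0.986, -0.012]
contact_force: [0.2, -0.3, -0.3]
gripper_width: 0.997
grasp_force: 0.0
foot 7404 ((573.0751342773438, 56.08482360839844), (109.1771011352539, 64.37032318115234), 80.95106506347656) z 0.10816407490278425 0.0019507079512491546
tcp [0.5526 0.0669 0.1431] F [ 0.1   0.1  -0.62] T [-0.008  0.126  0.006] yaw -0.15703863206591598 down [ 0.29   -0.0462 -0.9559]
gauge-frame tcp mm [-3.3  7.8 47.1] delta [ 0.0004  0.0002 -0.0011] w 1.0003184374426504 F [ 0.1  0.1 -0.6] T [-0.01  0.13  0.01]
```

View pics/w5.png

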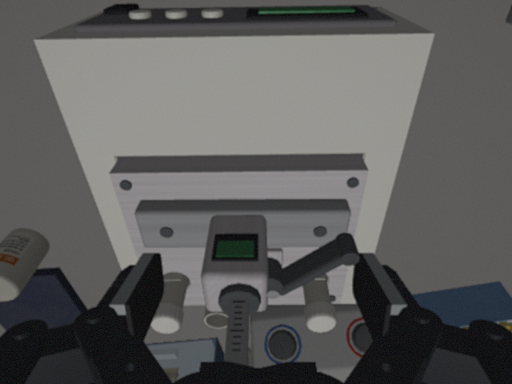

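The lever (end at (345,248)) lies inside the right finger (+y side) and the body (208-267) is between the jaws, with the knob clear. Next I bring the -y pad up to the body face.

```bash
python3 -m crank '[[0.75,0,0.003,-0.0005,0,0,0],[0.75,0,0.003,0,0,0,0],[0.75,0,0,0,0,0,0],[0.75,0,0,0,0,0,0]]'
python3 - pics/w6.png <<'E'
from g import *
delta([-4,15.5,48])
W,s=fit(.102,.114)
q=(W-G)@RG*1000
for n,lo,hi in (("-y finger",-45,-17),("+y finger",44,75)):
  m=(q[...,2]>30)&(q[...,2]<75)&(q[...,1]>lo)&(q[...,1]<hi)&(abs(q[...,0]+10)<20);print(n,m.sum(),np.percentile(q[m],[2,50,98],axis=0).round(1).tolist() if m.sum() else "")
E
```

```text
time: 16.45
tool_pos: [0.5538, 0.0731, 0.145]
tool_rot: [0.149, 0.077, 0.986, -0.012]
contact_force: [0.2, 0.2, -0.1]
gripper_width: 0.753
grasp_force: 0.0
gauge-frame tcp mm [-3.  14.1 49. ] delta [0.0013 0.0014 0.0006] w 0.7527114482434165 F [ 0.2  0.2 -0.1] T [0.1  0.16 0.06]
foot 7181 ((573.0579223632812, 56.10371017456055), (109.5880355834961, 64.60184478759766), 80.53150939941406) z 0.10817719410169285 0.001958805604106708
tcp [0.5537 0.073  0.1449] F [-0.96  0.23  0.51] T [0.028 0.112 0.01 ] yaw -0.1567225028124813 down [ 0.2922 -0.0461 -0.9553]
-y finger 2738 [[-23.5, -30.5, 38.8], [-13.4, -18.8, 60.4], [4.7, -17.2, 74.3]]
+y finger 2888 [[-23.4, 44.7, 40.3], [-13.7, 47.5, 59.4], [5.9, 59.6, 74.2]]
```

View pics/w6.png

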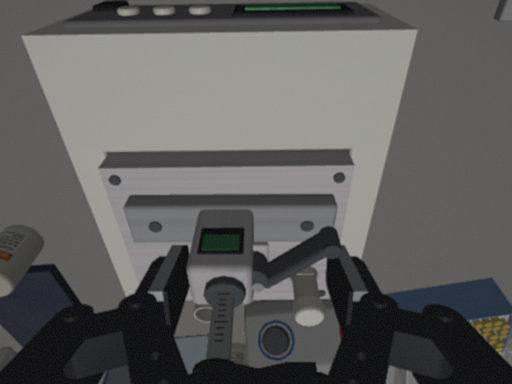

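```bash
python3 -m crank '[[0.75,0,0.0008,0,0,0,0],[0.75,0,0.0007,0,0,0,0],[0.75,0,0,0,0,0,0]]'; python3 -m crank '[[0.72,0,-0.0013,0,0,0,0],[0.69,0,-0.0013,0,0,0,0],[0.66,0,-0.0013,0,0,0,0],[0.63,0,-0.0013,0,0,0,0],[0.63,0,0,0,0,0,0]]'
python3 - <<'E'
from g import *
delta([-4,10.5,48])
W,s=fit(.102,.114)
q=(W-G)@RG*1000
m=(q[...,2]>55)&(q[...,2]<75)&(q[...,1]>-45)&(q[...,1]<-14)&(abs(q[...,0]+10)<20);print(np.percentile(q[m],[2,50,98],axis=0).round(1).tolist())
E
```

```text
time: 16.88
tool_pos: [0.5539, 0.0745, 0.1447]
tool_rot: [0.149, 0.077, 0.986, -0.012]
contact_force: [0.5, 0.6, 0.2]
gripper_width: 0.754
grasp_force: 0.0
time: 17.5
tool_pos: [0.5532, 0.0693, 0.1448]
tool_rot: [0.149, 0.078, 0.986, -0.012]
contact_force: [-0.9, 1.3, 1.1]
gripper_width: 0.634
grasp_force: 0.3
gauge-frame tcp mm [-3.  10.3 48.8] delta [0.0011 0.0002 0.0005] w 0.633931969829032 F [-0.9  1.3  1.1] T [0.12 0.09 0.02]
foot 6989 ((573.2484130859375, 56.024967193603516), (109.63373565673828, 65.12995147705078), 80.23785400390625) z 0.10817986302824614 0.0019355345906942763
tcp [0.5532 0.0694 0.1448] F [0.23 0.64 0.69] T [ 0.08   0.072 -0.034] yaw -0.156864629867485 down [ 0.2921 -0.0459 -0.9553]
[[-24.9, -36.6, 55.7], [-16.9, -18.3, 67.1], [2.1, -15.9, 74.7]]
```

```bash
python3 -m crank '[[0.60,0,-0.0011,0,0,0,0],[0.57,0,-0.0013,0,0,0,0],[0.57,0,0,0,0,0,0]]';  python3 -m crank '[[0.54,0,-0.0013,0,0,0,0],[0.51,0,-0.0013,0,0,0,0],[0.51,0,0,0,0,0,0]]'
python3 - pics/w7.png <<'E'
from g import *
delta([-4,5.5,48])
E
```

```text
time: 17.92
tool_pos: [0.5528, 0.067, 0.1447]
tool_rot: [0.149, 0.078, 0.986, -0.012]
contact_force: [0.9, 0.7, -0.1]
gripper_width: 0.573
grasp_force: 0.3
time: 18.3
tool_pos: [0.5523, 0.0646, 0.1447]
tool_rot: [0.149, 0.078, 0.986, -0.011]
contact_force: [0.8, 1.9, 1.0]
gripper_width: 0.51
grasp_force: 1.0
gauge-frame tcp mm [-3.2  5.5 48.7] delta [ 0.001  -0.      0.0004] w 0.5097447552655505 F [0.8 1.9 1. ] T [0.38 0.15 0.04]
```

```bash
python3 -m crank '[[0.48,0,-0.0012,0,0,0,0],[0.45,0,-0.0013,0,0,0,0],[0.45,0,0,0,0,0,0]]';  python3 -m crank '[[0.42,0,-0.0012,0,0,0,0],[0.40,0,-0.0003,0,0,0,0],[0.38,0,0,0,0,0,0]]'
python3 - <<'E'
from g import *
delta([-4,2,48])
E
```

```text
time: 18.68
tool_pos: [0.552, 0.0624, 0.145]
tool_rot: [0.149, 0.078, 0.986, -0.011]
contact_force: [-2.3, 4.3, 3.4]
gripper_width: 0.448
grasp_force: 4.5
time: 19.05
tool_pos: [0.5519, 0.0608, 0.1456]
tool_rot: [0.149, 0.078, 0.986, -0.011]
contact_force: [-3.8, 4.6, 6.8]
gripper_width: 0.406
grasp_force: 59.2
gauge-frame tcp mm [-3.1  1.7 49.6] delta [0.0014 0.0003 0.0012] w 0.40565206540753274 F [-3.8  4.6  6.8] T [0.54 0.62 0.17]
```

```bash
python3 -m crank '[[0.2,0,0,0,0,0,0],[0,0,0,0,0,0,0],[0,0,0,0,0,0,0],[0,0,0,0,0,0,0]]'
python3 - <<'E'
from g import *
W,s=fit(.102,.114)
delta([-4,2,48])
q=(W-G)@RG*1000
m=(q[...,2]>40)&(q[...,2]<53)&(q[...,0]>-40)&(q[...,0]<-16)&(q[...,1]>0)&(q[...,1]<45);print("lever",m.sum(),np.percentile(q[m],[2,50,98],axis=0).round(1).tolist())
m=(q[...,2]>95)&(q[...,2]<105)&(abs(q[...,0])<14)&(abs(q[...,1])<14);print("knob",m.sum(), q[m].max(0) if m.any() else '')
E
```

```text
time: 19.55
tool_pos: [0.5519, 0.0608, 0.1456]
tool_rot: [0.149, 0.078, 0.986, -0.011]
contact_force: [-4.4, 3.7, 6.1]
gripper_width: 0.401
grasp_force: 59.3
foot 6348 ((573.513427734375, 56.12537384033203), (109.30477905273438, 64.2857666015625), 81.36923217773438) z 0.10823150145101935 0.0019399994033639058
tcp [0.5519 0.0608 0.1456] F [-4.66  3.33  6.05] T [0.595 0.548 0.109] yaw -0.15682575222797315 down [ 0.2924 -0.0452 -0.9552]
gauge-frame tcp mm [-3.1  1.7 49.6] delta [0.0014 0.0003 0.0012] w 0.40444605821415464 F [-4.7  3.3  6. ] T [0.59 0.55 0.11]
lever 984 [[-38.3, 15.4, 40.8], [-34.1, 18.0, 49.9], [-17.0, 22.3, 51.5]]
knob 0
```

```bash
python3 - pics/w8.png <<'E'
from g import *
W,s=fit(.102,.114);p=cv2.imread("pics/w8.png")
cv2.imwrite("pics/w8c.png",cv2.resize(p[180:384,100:420],(800,510),interpolation=2))
q=(W-G)@RG*1000
m=(q[...,2]>46)&(q[...,2]<52)&(q[...,1]>5)&(q[...,1]<45)
for x in range(-40,-8,4):
  k=m&(q[...,0]>x)&(q[...,0]<x+4)
  if k.sum()>5: print(x,k.sum(),np.percentile(q[k][:,1],[3,50,97]).round(1))
E
```

```text
foot 6350 ((573.8294677734375, 56.06889343261719), (109.28404235839844, 64.44366455078125), 81.21434783935547) z 0.10826492186643195 0.0019579154229928133
tcp [0.5519 0.0608 0.1456] F [-4.97  4.17  6.77] T [0.571 0.572 0.12 ] yaw -0.1567466182284201 down [ 0.2925 -0.0452 -0.9552]
-40 198 [15.9 18.9 22.1]
-36 173 [15.2 18.7 22.5]
-32 105 [15.5 17.6 20.5]
-28 93 [15.5 17.4 20.2]
-24 98 [15.5 17.5 20.2]
-20 81 [15.4 17.6 20. ]
-16 199 [15.4 20.9 25.7]
-12 408 [ 5.4 11.4 32.5]
```

View pics/w8c.png

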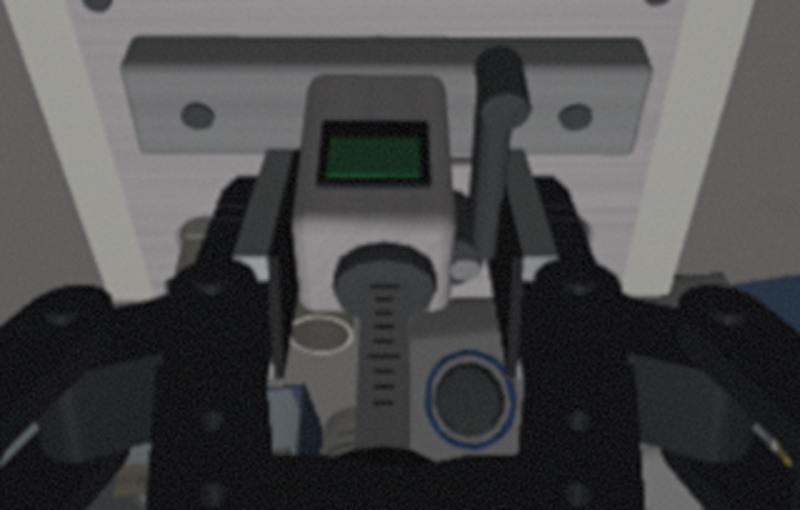

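The lever is folded parallel to the body (its outer face at gauge y = 20 mm along its whole length), held between the pads. Releasing and retreating.

```bash
python3 -m crank '[[0.5,0,0,0,0,0,0],[1,0,0,0,0,0,0],[1,0,0,0,0,0,0],[1,0,0,0,0,0,0],[1,0,0,0,0,0,0]]'; python3 -m crank '[[1,0,0,-0.015,0,0,0],[1,0,0,-0.03,0,0,0],[1,0,0,-0.04,0,0,0],[1,0,0,-0.04,0,0,0],[1,0,0,-0.03,0,0,0]]'; python3 -m crank '[[1,0,0,0,0,0,0],[1,0,0,0,0,0,0]]'; python3 - pics/w9.png <<'E'
from g import *
p,d,c,W=grab("wrist","pics/w9.png")
delta([0,0,0])
q=(W-G)@RG*1000
m=(q[...,2]>46)&(q[...,2]<52)&(q[...,1]>13)&(q[...,1]<45)
for x in range(-40,-8,4):
  k=m&(q[...,0]>x)&(q[...,0]<x+4)
  if k.sum()>5: print(x,k.sum(),np.percentile(q[k][:,1],[3,50,97]).round(1))
m=(q[...,2]>80)&(q[...,2]<110)&(abs(q[...,0])<14)&(abs(q[...,1])<14);print("knob",m.sum(),q[m].mean(0),q[m].max(0),q[m].min(0))
m=(q[...,2]>8)&(q[...,2]<15)&(abs(q[...,0])<18)&(abs(q[...,1])<60);r=cv2.minAreaRect(q[m][:,:2].astype(np.float32));print("foot (gauge frame)",r,np.median(q[m][:,2]))
cv2.imwrite("pics/w9c.png",p[:,:,::-1])
E
```

```text
time: 20.27
tool_pos: [0.5518, 0.0603, 0.1447]
tool_rot: [0.149, 0.077, 0.986, -0.012]
contact_force: [0.3, 0.0, -0.4]
gripper_width: 1.005
grasp_force: 0.0
time: 20.9
tool_pos: [0.5063, 0.0677, 0.2964]
tool_rot: [0.151, 0.077, 0.985, -0.012]
contact_force: [-0.1, 0.2, 0.6]
gripper_width: 0.996
grasp_force: 0.0
time: 21.15
tool_pos: [0.5061, 0.0676, 0.2922]
tool_rot: [0.149, 0.077, 0.986, -0.012]
contact_force: [-0.4, -1.1, 0.5]
gripper_width: 1.001
grasp_force: 0.0
gauge-frame tcp mm [-49.5   1.6 195.3] delta [ 0.01   -0.001   0.2012] w 0.9999317972423554 F [ 1.7 -0.4 -0.3] T [0.07 0.13 0.03]
-40 37 [17.  20.2 23.5]
-36 38 [16.9 20.2 23.4]
-32 28 [17.  18.7 21.5]
-28 26 [16.4 18.8 20.7]
-24 28 [16.4 18.1 20.6]
-20 22 [15.8 18.2 20.8]
-16 26 [15.8 18.2 20. ]
-12 24 [15.8 17.5 20.2]
knob 519 [-2.04155718e+00  4.47384312e-02  9.53244663e+01] [ 9.10802944  9.00310244 99.08089434] [-8.94525081 -8.81586478 80.09511571]
foot (gauge frame) ((0.6336956024169922, -0.08397674560546875), (109.72875213623047, 26.79103660583496), 89.71916198730469) 12.31437589873649
```

View pics/w9.png

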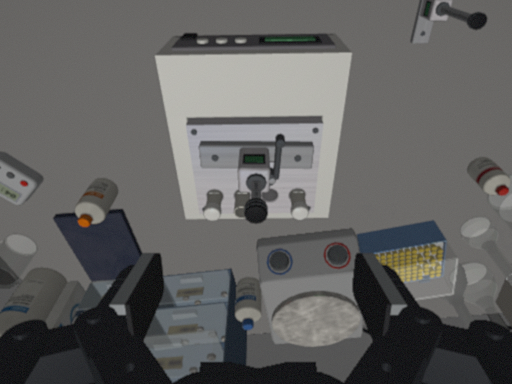

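Run:
```python
from g import *
P=[];F=[]
for i in range(4):
    p,d,c,W=grab("wrist");q=(W-G)@RG*1000
    m=(q[...,2]>44)&(q[...,2]<50.5)&(q[...,1]>13)&(q[...,1]<28)&(q[...,0]>-32)&(q[...,0]<-12);P.append(q[m])
    m=(q[...,2]>44)&(q[...,2]<54)&(abs(q[...,1]+2)<16)&(q[...,0]>-15)&(q[...,0]<-9);F.append(q[m])
P=np.vstack(P);print(len(P))
for x in range(-32,-12,4):
    k=P[(P[:,0]>=x)&(P[:,0]<x+4)];print(x,len(k),k[:,1].min().round(2),k[:,1].mean().round(2),k[:,1].max().round(2))
print("slope",np.polyfit(P[:,0],P[:,1],1))
for n in("wrist","scene","top"):
    if n!="wrist": grab(n)
    for r in manip.mark_of(n,"lever_end")[:2]:
        v,u=r["centre"];c=manip.camera_params(n);K=np.array(c["intrinsics"]);a=rot(c["orientation"])@[(u-K[0,2])/K[0,0],(v-K[1,2])/K[1,1],1];o=np.array(c["xyz"])
        print(n,r["conf"],RG.T@(o+a*(.140-o[2])/a[2]-G)*1000)
```

```text
425
-32 84 16.84 19.01 22.6
-28 95 16.22 18.56 21.26
-24 78 16.22 18.12 20.57
-20 78 15.76 18.32 20.67
-16 90 15.59 17.64 20.79
slope [-0.07592125 16.6555709 ]
wrist 0.94 [-29.90239695  20.97383554  44.        ]
scene 0.43 [-22.11701893  22.9660941   44.        ]
top 0.42 [-34.99101745  25.92779194  44.        ]
top 0.34 [ 6.04699864 15.97098872 44.        ]
```

The lever seems to have sprung back by roughly 0.07 rad. I'll go back down with the jaws open to check from close by.

```bash
python3 -m crank '[[1,0,0,0.03,0,0,0],[1,0,0,0.04,0,0,0],[1,0,0,0.04,0,0,0],[1,0,0,0.03,0,0,0],[1,0,0,0.013,0,0,0]]'; python3 -m crank '[[1,0,0,0,0,0,0],[1,0,0,0,0,0,0]]'
python3 - <<'E'
from g import *
p,d,c,W=grab("wrist","pics/w10.png")
delta([-3,2,48])
q=(W-G)@RG*1000
m=(q[...,2]>46)&(q[...,2]<52)&(q[...,1]>13)&(q[...,1]<30)
for x in range(-36,-8,4):
  k=m&(q[...,0]>x)&(q[...,0]<x+4)
  if k.sum()>5: print(x,k.sum(),np.percentile(q[k][:,1],[3,50,97]).round(1))
m=(q[...,2]>10)&(q[...,2]<15)&(abs(q[...,0])<18)&(abs(q[...,1])<60);print("foot",cv2.minAreaRect(q[m][:,:2].astype(np.float32)))
m=(q[...,2]>48)&(q[...,2]<56)&(abs(q[...,0])<18)&(q[...,1]<13.5)&(q[...,1]>-25);print("body",cv2.minAreaRect(q[m][:,:2].astype(np.float32)))
E
```

```text
time: 22.28
tool_pos: [0.5503, 0.0604, 0.1443]
tool_rot: [0.147, 0.077, 0.986, -0.012]
contact_force: [-0.7, -0.0, 0.4]
gripper_width: 1.006
grasp_force: 0.0
time: 22.52
tool_pos: [0.552, 0.0606, 0.1484]
tool_rot: [0.15, 0.077, 0.986, -0.012]
contact_force: [-0.2, -0.1, 0.5]
gripper_width: 0.997
grasp_force: 0.0
gauge-frame tcp mm [-2.9  1.5 52.6] delta [0.0015 0.0005 0.0044] w 0.9996512095354266 F [ 0.1 -0.1  0.3] T [0.02 0.15 0.01]
-36 162 [16.5 19.8 23.6]
-32 104 [16.6 18.8 21.8]
-28 102 [16.4 18.2 20.9]
-24 87 [16.2 18.2 20.8]
-20 94 [16.  17.9 20.5]
-16 74 [15.8 17.6 20.2]
-12 83 [15.5 17.4 20.1]
foot ((0.627802848815918, -0.0235137939453125), (109.67686462402344, 26.99070930480957), 89.22789001464844)
body ((0.2543210983276367, -1.3559236526489258), (29.59543800354004, 27.474607467651367), 89.0670166015625)
```

```bash
python3 -m crank '[[0.6,0.0044,0.0006,0.0035,0,0,0],[0.5,0,0,0,0,0,0],[0.5,0,0,0,0,0,0]]'; python3 -m crank '[[0.46,0,0,0,0,0,0],[0.43,0,0,0,0,0,0],[0.41,0,0,0,0,0,0]]'; python3 -m crank '[[0.3,0,0,0,0,0,0],[0.2,0,0,0,0,0,0],[0.2,0,0,0,0,0,0],[0.2,0,0,0,0,0,0]]'
cat > m.py <<'E'
from g import *
p,d,c,W=grab("wrist")
delta([-3,2,48])
q=(W-G)@RG*1000
m=(q[...,2]>46)&(q[...,2]<52)&(q[...,1]>13)&(q[...,1]<30)
for x in range(-32,-15,4):
  k=m&(q[...,0]>x)&(q[...,0]<x+4)
  if k.sum()>5: print(x,k.sum(),np.percentile(q[k][:,1],[3,50,97]).round(1))
m=(q[...,2]>10)&(q[...,2]<15)&(abs(q[...,0])<18)&(abs(q[...,1])<60);print("foot",cv2.minAreaRect(q[m][:,:2].astype(np.float32)))
E
python3 m.py; python3 -m crank '[[0.42,0,0,0,0,0,0],[0.44,0,0,0,0,0,0],[0.46,0,0,0,0,0,0],[0.5,0,0,0,0,0,0],[0.6,0,0,0,0,0,0]]'; python3 m.py
```

```text
time: 22.95
tool_pos: [0.5481, 0.0616, 0.1421]
tool_rot: [0.149, 0.077, 0.986, -0.012]
contact_force: [-0.2, -1.0, -0.1]
gripper_width: 0.503
grasp_force: 0.0
time: 23.32
tool_pos: [0.5482, 0.0614, 0.1423]
tool_rot: [0.149, 0.077, 0.986, -0.012]
contact_force: [-2.0, -1.4, 2.6]
gripper_width: 0.417
grasp_force: 23.5
time: 23.82
tool_pos: [0.5483, 0.0613, 0.1425]
tool_rot: [0.149, 0.077, 0.986, -0.012]
contact_force: [-3.5, -2.8, 5.3]
gripper_width: 0.401
grasp_force: 61.3
gauge-frame tcp mm [-6.7  1.7 46.5] delta [-0.004   0.0004 -0.0004] w 0.40530562673626397 F [-3.3 -2.6  5.4] T [-0.48  0.45 -0.19]
-32 102 [15.3 17.7 20.8]
-28 91 [15.3 17.3 20.1]
-24 86 [15.3 17.5 20.1]
-20 219 [15.4 20.6 25.7]
-16 129 [15.3 19.3 29.9]
foot ((1.2029228210449219, 0.1442413330078125), (109.54486083984375, 27.61270523071289), 89.24075317382812)
time: 24.5
tool_pos: [0.548, 0.0617, 0.1418]
tool_rot: [0.149, 0.077, 0.986, -0.012]
contact_force: [-0.0, 0.1, 0.6]
gripper_width: 0.602
grasp_force: 0.0
gauge-frame tcp mm [-7.   2.  45.8] delta [-0.0045  0.0001 -0.0009] w 0.5959512468207389 F [0.7 0.  0.1] T [ 0.02  0.13 -0.04]
-32 99 [15.6 18.1 21.1]
-28 105 [15.5 17.5 20.3]
-24 92 [15.5 17.8 28.9]
-20 141 [15.5 18.8 29.5]
-16 105 [15.4 18.2 28.3]
foot ((0.9882373809814453, 0.3387603759765625), (109.48843383789062, 27.0430908203125), 88.81027221679688)
```

```bash
python3 -m crank '[[0.8,0,0,0,0,0,0],[0.8,0,0,-0.015,0,0,0],[0.8,0,0,-0.03,0,0,0],[0.8,0,0,-0.04,0,0,0],[0.8,0,0,-0.04,0,0,0]]'; python3 -m crank '[[0.8,0,0,-0.03,0,0,0],[0.8,0,0,0,0,0,0],[0.8,0,0,0,0,0,0]]'
cat >> m.py <<'E'
m=(q[...,2]>80)&(q[...,2]<110)&(abs(q[...,0])<14)&(abs(q[...,1])<14);print("knob",m.sum(),q[m].max(0),q[m].min(0))
E
python3 m.py
```

```text
time: 25.18
tool_pos: [0.511, 0.0674, 0.2637]
tool_rot: [0.15, 0.077, 0.986, -0.012]
contact_force: [0.5, 0.3, -1.2]
gripper_width: 0.8
grasp_force: 0.0
time: 25.55
tool_pos: [0.5025, 0.0687, 0.2894]
tool_rot: [0.149, 0.077, 0.986, -0.012]
contact_force: [0.0, -0.2, -0.9]
gripper_width: 0.804
grasp_force: 0.0
gauge-frame tcp mm [-53.3   2.2 192.5] delta [-0.0057  0.0003  0.1529] w 0.7980743578302667 F [-1.4  0.5 -0.4] T [ 0.05  0.17 -0.02]
-32 26 [16.  17.7 20.4]
-28 25 [16.1 17.8 20.3]
-24 28 [15.5 17.8 20.4]
-20 24 [15.4 17.1 19.6]
-16 24 [15.5 17.6 19.8]
foot ((1.2019500732421875, 0.13638687133789062), (109.83206939697266, 26.663915634155273), 88.63780212402344)
knob 521 [10.06272764  8.81441797 99.34727348] [-8.46775467 -9.08196256 80.08837852]
```

```bash
python3 -c "
from plant import manip
print(manip.job_done())"
```

```text
the job is handed in; nothing more can be done
None
```

The job is handed in at about 26 s. The gauge stands flat on the heater block within about 1.5 mm of centre over the front well, with its rod touched down on the bottom at about 6 N and the cam lever shut. It took two squeezes because the lever sprang back slightly after the first. The knob height stayed within 0.3 mm, and I never moved near the bottle or timer.

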